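Tighten the blue drain pump's nut with its ratchet wrench

TASK

Two washing-machine drain pumps stand on the counter, one with a blue cover and one with a red cover, each with a ratchet wrench sitting on its centre nut. Take the blue pump's wrench by the handle and swing it back and forth, clockwise (seen from above) to tighten and slipping freely on the way back, until the nut's white pointer stands in the green band. Then let go of it; leave the red pump's wrench as it is.

Things in the scene. Friction and masses are not known exactly. Their poses are not given: they have to be found in the camera images.
- blue_pump: fixed pump with a round blue cover (128 mm across, top 54 mm above the counter). Origin on the nut's axis at counter level; z up, x away from the robot (within 12 deg), to the outlet stub (98 mm from the axis). The green band on the cover spans 0.25 rad either side of x. Two dark stop posts, 56 mm from the axis at 0.8 rad either side of -x, 81 mm high, limit the wrench.
- blue_wrench: ratchet wrench captive on the blue pump's nut. Origin on its axis 58 mm up; z up; handle along its own -x (to the robot), centre 69 mm up. Black grip: bar 24 wide, 20 high, 100 to 195 mm from the axis; take it from above at 150. Swings 0.5 rad either way from the pump's -x. Clockwise it turns the nut (2 N at the grip) once one of 24 teeth catches (up to 15 deg); back, it slips freely. Stays put.
- blue_nut (a joint): turn of the blue pump's brass nut, rad, growing clockwise seen from above (tightening). Its white pointer reaches over the wrench head and bends down to the cover 53 mm from the axis; at value v it points 1.45 - v rad counter-clockwise of the pump's x. Starts at 0 to 0.35, is in the green band from 1.2 to 1.7; a firm stop at 1.7. Stays where it is left.
- red_grip (a point): middle of the black grip of the other, equal wrench, on the pump with the red cover: 150 mm from that nut's axis, 69 mm above the counter; x along the handle towards its nut, z up. Not to be moved.

How it is judged:
On the way:
1. the nut has turned to 0.8 rad while the fingers are on the blue pump's wrench (value of joint blue_nut above 0.8 rad and contact force between the fingers and blue_wrench above 0.5 N), for 0.05 s.
At the end, for the whole second after the job is handed in: the blue pump's nut stands still with its pointer in the green band (nut value 1.2 or more, less 0.03 for reading; its stop is at 1.7), and the red pump's wrench is within 20 mm of where it was (value of joint blue_nut above 1.17 rad and velocity of joint blue_nut below 0.05 rad/s and distance of red_grip from where it was at the start of the episode below 0.02 m); the robot touches nothing.
It fails at once if the red pump's wrench is swung by more than 30 mm (distance of red_grip from where it was at the start of the episode above 0.03 m).
It also fails if it takes over 53 s, if anything falls off the work surface, if the arm or the gripper's body presses on something with over 40 N, if the wrist force passes 120 N, or if a joint passes its speed limit or range.

ROBOT

A 7-joint arm with a two-finger parallel gripper is mounted at the origin on a cart in front of the work surface, level with it; the furniture and walls round the work are solid. World frame = base frame: x ahead of the robot, y to its left, z up, the work surface at z = 0. Lengths are in m, angles in rad, forces in N, time in s.
With the tool pointing down it reaches from about 0.425 to 0.825 m from the base axis. Payload 3.6 kg.
Tool frame: the origin (TCP) lies at the very end of the fingers, on their centre line; the grasp point (between the pads) lies 19 mm behind it; z points along the fingers, y is the line along which they close (so a half turn about z gives the same grasp; the last joint's range is limited). The gripper opens to 85 mm and grips with 20 to 120 N. Pads are 22 mm wide; open, the fingers measure 114 mm over their backs; the gripper's body (76 mm by 85 mm) begins 54 mm behind the grasp point. The pads swing forward as they close: fully open they stand 13 mm farther back than shut.
Start: joints at [-1.202, 0.615, -0.013, 1.423, 0.008, 1.103, -0.04], TCP at [0.251, 0.6, 0.231] pointing down, gripper open.
Joint ranges: [-3.12, 3.12], [-0.3, 2.06], [-1.34, 1.32], [0.26, 2.42], [-1.36, 4.5], [0.01, 1.98], [-2.84, 2.84]. Speed limits (rad/s): [2.79, 2.79, 3.14, 3.14, 3.14, 3.14, 3.14].

INTERFACE

Orientations are given as [roll, pitch, yaw] about the fixed x, y, z axes, in that order (R = Rz(yaw) Ry(pitch) Rx(roll)).
In Python, from cell import monitor, eyes, env gives the robot as it stands.
- The arm moves only by the tool play_rows, never from a script. Its argument "moves" is a list of rows, each an object of numbers: "dx", "dy", "dz": the shift along the world's x, y, z in m; "rx", "ry", "rz": the turn, a rotation vector about the world's x, y, z in degrees; "jaw": the closure, from 0 (fully open) to 1 (shut). In form: [{"dx": .., "dy": .., "dz": .., "rx": .., "ry": .., "rz": .., "jaw": ..}, ...]. A call has 1 to 20 rows; each row is the pose to reach, as a shift and turn from the pose commanded when the call began; what a row does not reach only later rows make up. A row lasts 1/12 s, in which the tool goes at most 41.7 mm and 7.16 degrees, less where a joint would pass 70% of its speed; a pose out of reach is approached as far as the arm can. A call with a gripper value outside its range is refused whole. The fingers move at their own pace and stop on an object; "grip_force" is the grip in N (left out, the last holds). Time passes only in rows, so rows that repeat a pose let the fingers close. It gives the time, the measured TCP pose, the force, the opening and the grip force at its end, in the units of the state.
- monitor.get_state(): the state, without advancing time (a new reading comes with each control period).
- eyes.grab_frame(name): name is "side" or "top"; returns a dict with "color" (420x560x3 uint8, red, green, blue), "range_z" (420x560 float32, m along the optical axis (not along the pixel's ray), 0 where there is no reading), "K" (3x3 intrinsics, pixels), "eye" and "rotation" of the camera in the world. Camera axes: x right, y down, z forward; pixel columns grow to the right and rows downward; lengths in m; the calibration is good to about 2 mm. A picture is of the moment at which its call begins.
- env.job_done(): hands the job in; it is judged then, once.
The state is a dict: "t": time; "joints": joint angles; "qd": joint speeds; "joint_efforts": joint torques, N m; "eef_pos": TCP position; "ee_rot": TCP orientation; "contact_force": force on the tool from outside, world axes, zero at the start; "ft_torque": the same for the moment, N m; "finger_gap": finger opening in m; "finger_force": force on a finger pad.
Only numpy, scipy, OpenCV 4.12 (cv2) and the standard library are available. Lean on these libraries where they do the work, as an engineer would, in place of code of your own. Each camera call takes 0.05 s, during which the arm holds its last target. There are 200 camera calls.

## Working session

There is one attempt and no reset: what is moved stays moved. The work goes in short steps, Python scripts to look and compute and a tool call to move; the robot and the scene stay as the last step left them, time stands still between calls to the robot, and variables do not carry over. Pictures are saved under pics/ and viewed, at most 10 in all, crops included, and the job is handed in when it is done.

Besides the shell and the picture viewer there is one more tool, called after "Call:" in YAML: its name, and indented under it one key for each argument. play_rows: Moves the arm, as the interface text tells. Its arguments: {"type":"object","properties":{"moves":{"type":"array"},"grip_force":{"type":"number"}},"required":["moves"]}

```bash
mkdir -p pics
cat > h.py <<'E'
import numpy as np,cv2
from cell import monitor,eyes,env
def grab(n,fn=None):
    f=eyes.grab_frame(n)
    if fn: cv2.imwrite(fn,f["color"][:,:,::-1])
    return f
def pts(f):
    z=f["range_z"];K=f["K"];v,u=np.mgrid[:z.shape[0],:z.shape[1]]
    P=np.stack([(u-K[0,2])/K[0,0]*z,(v-K[1,2])/K[1,1]*z,z],-1)
    return P@np.array(f["rotation"]).T+np.array(f["eye"])
E
python3 - <<'E'
from h import *
for n in("top","side"):
    f=grab(n,f"pics/{n}0.png");np.save(f"{n}0.npy",pts(f));print(n,f["eye"],f["K"].tolist())
print(monitor.get_state())
E
```

```text
Traceback (most recent call last):
  File "h.py", line 10, in pts
    return P@np.array(f["rotation"]).T+np.array(f["eye"])
           ~~~~~~~~~~~~~~~~~~~~~~~~~~~^~~~~~~~~~~~~~~~~~~
ValueError: operands could not be broadcast together with shapes (420,560) (3,)
```

View pics/top0.png

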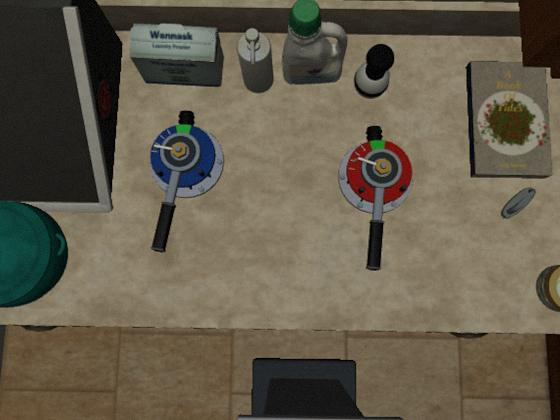

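The top view shows the blue pump at pixel (185,158), with its handle running to about (162,230), and the red pump at (378,172). The rotation looks like rpy, so I'll fix the helper.

```bash
sed -i 's/np.array(f\["rotation"\]).T/rot(f["rotation"]).T/' h.py
cat >> h.py <<'E'
from scipy.spatial.transform import Rotation as Ro
def rot(r):
    r=np.array(r,float)
    return r if r.shape==(3,3) else Ro.from_euler("xyz",r).as_matrix() if r.size==3 else Ro.from_quat(r).as_matrix()
E
python3 - <<'E'
from h import *
for n in("top","side"):
    f=grab(n,f"pics/{n}0.png");p=pts(f);np.save(f"{n}0.npy",p);print(n,f["eye"],f["rotation"],f["K"].tolist())
    if n=="top":
        for u,v in [(300,250),(100,250),(179,150),(173,190),(169,208),(162,230),(158,248),(186,117),(376,250),(383,168),(374,133),(158,146),(200,167)]: print(u,v,p[v,u].round(3))
        cv2.imwrite("pics/crop0.png",cv2.resize(f["color"][95:265,110:310,::-1],None,fx=3.5,fy=3.5,interpolation=cv2.INTER_CUBIC))
print(monitor.get_state())
E
```

```text
top [0.36824122 0.07351947 1.04123841] [-2.96956500e+00  1.13054378e-03 -1.55422896e+00] [[519.6200188982234, 0.0, 282.8553172476484], [0.0, 519.6200188982234, 211.21929337645267], [0.0, 0.0, 1.0]]
300 250 [0.47  0.042 0.002]
100 250 [0.464 0.443 0.001]
179 150 [0.646 0.275 0.096]
173 190 [0.574 0.287 0.075]
169 208 [0.538 0.292 0.076]
162 230 [0.496 0.302 0.08 ]
158 248 [0.462 0.308 0.079]
186 117 [0.733 0.277 0.038]
376 250 [ 0.465 -0.097  0.078]
383 168 [ 0.618 -0.109  0.096]
374 133 [ 0.704 -0.103  0.041]
158 146 [0.656 0.317 0.088]
200 167 [0.625 0.241 0.053]
side [0.46137457 0.91706341 0.64911691] [-2.17911075 -0.00732355 -3.03461335] [[545.5776672633351, 0.0, 281.15256655594845], [0.0, 545.5776672633351, 207.79023202923733], [0.0, 0.0, 1.0]]
{'t': 0.15, 'joints': array([-1.20148198,  0.61570021, -0.0126267 ,  1.4245394 ,  0.00807817,
        1.10340494, -0.04041124]), 'qd': array([ 0.0012711 , -0.00225163, -0.00089348, -0.00477812,  0.00048936,
        0.0010848 , -0.00074837]), 'joint_efforts': array([ 1.70393418e-03, -4.69660914e+01,  2.59869201e-01, -1.71251446e+01,
        1.00225917e-02,  7.15593022e-03,  2.36338599e-05]), 'eef_pos': array([0.25036199, 0.5992094 , 0.23039934]), 'ee_rot': array([-3.13958991e+00, -6.81637267e-06,  2.74582956e+00]), 'contact_force': array([-0.43804058,  0.26740225,  0.29874101]), 'ft_torque': array([-0.00497449,  0.01994752, -0.03151117]), 'finger_force': 0.0, 'finger_gap': 0.08551446977447184}
```

View pics/crop0.png

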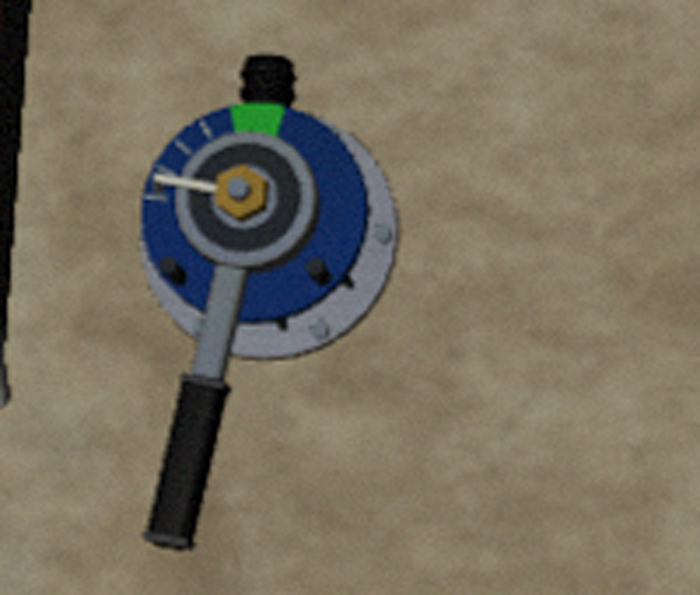

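View pics/side0.png

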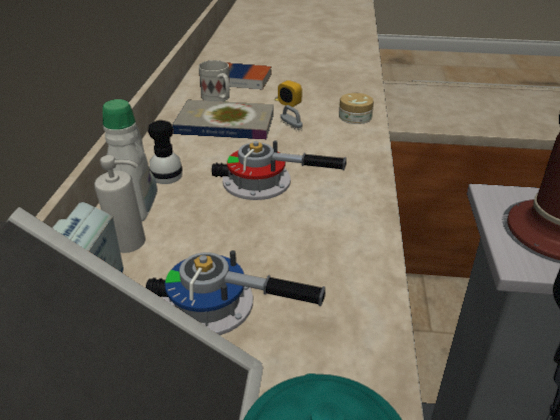

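The crop shows the nut at (240,192), the pointer tip at (158,178), the green band at (257,118), the posts at (172,268) and (320,268), and the grip from (205,380) to (170,545). The side view agrees, with the teal pot in the near-left foreground. Tightening means moving the handle towards +y. Next I'll refine the line fits and check obstacle heights.

Run:
```python
from h import *
p=np.load("top0.npy");c=cv2.imread("pics/top0.png").astype(int);b,g,r=c[...,0],c[...,1],c[...,2]
roi=np.zeros(b.shape,bool);roi[100:262,140:230]=1
hd=roi&(p[...,2]>.066)&(p[...,2]<.084)&(p[...,0]<.60)
q=p[hd][:,:2];m=q.mean(0);d=np.linalg.svd(q-m)[2][0];d*=-np.sign(d[0]);print("handle",hd.sum(),m,d,"angle from -x to +y",np.arctan2(d[1],-d[0]))
nut=roi&(p[...,2]>.088)&(p[...,0]>.6);ring=roi&(p[...,2]>.06)&(p[...,2]<.1)&(p[...,0]>.612);print("ring",p[ring].mean(0),(p[ring].min(0)+p[ring].max(0))/2)
gr=roi&(g>120)&(r<90)&(b<100);print("green",p[gr].mean(0),gr.sum())
bl=roi&(b>90)&(r<60)&(p[...,2]<.06)&(p[...,2]>.045);e,_=cv2.minEnclosingCircle(np.float32(p[bl][:,:2])),0;print("blue circ",e)
st=roi&(p[...,2]>.025)&(p[...,0]>.715)&(c.sum(2)<120);print("stub",p[st].mean(0))
s=np.load("side0.npy");a=np.vstack([p.reshape(-1,3),s.reshape(-1,3)])
for x in np.arange(.2,.8,.1): print(round(x,1),[round(float(np.max(k,initial=0)),2) for y in np.arange(.2,.9,.1) for k in [a[(abs(a[:,0]-x-.05)<.05)&(abs(a[:,1]-y-.05)<.05),2]]])
```

```text
handle 935 [0.52274121 0.2986995 ] [-0.98547356  0.16982895] angle from -x to +y 0.17065609203782156
ring [0.6466275  0.27681568 0.08077234] [0.64896085 0.2821261  0.08001687]
green [0.69975661 0.27622239 0.06391621] 108
blue circ ((0.6495315432548523, 0.2778054177761078), 0.06310668587684631)
stub [0.73146083 0.27614129 0.03842831]
0.2 [0.0, 0.0, 0.0, 0.38, 0.37, 0.0, 0.0]
0.3 [0.01, 0.01, 0.08, 0.14, 0.0, 0.0, 0.0]
0.4 [0.08, 0.08, 0.12, 0.18, 0.0, 0.0, 0.0]
0.5 [0.08, 0.08, 0.09, 0.14, 0.08, 0.0, 0.0]
0.6 [0.1, 0.09, 0.17, 0.17, 0.16, 0.0, 0.0]
0.7 [0.06, 0.06, 0.26, 0.25, 0.22, 0.0, 0.0]
0.8 [0.15, 0.15, 0.28, 0.27, 0.0, 0.0, 0.0]
```

Call:
play_rows:
  moves:
    - {"dx": 0.02, "dy": -0.03, "rz": 2}
    - {"dx": 0.04, "dy": -0.065, "rz": 4}
    - {"dx": 0.06, "dy": -0.1, "rz": 6}
    - {"dx": 0.085, "dy": -0.13, "rz": 8}
    - {"dx": 0.11, "dy": -0.16, "rz": 10}
    - {"dx": 0.135, "dy": -0.19, "rz": 12}
    - {"dx": 0.16, "dy": -0.22, "rz": 12.9}
    - {"dx": 0.19, "dy": -0.245, "rz": 12.9}
    - {"dx": 0.22, "dy": -0.27, "rz": 12.9}
    - {"dx": 0.25, "dy": -0.297, "rz": 12.9}
    - {"dx": 0.25, "dy": -0.297, "rz": 12.9}
    - {"dx": 0.25, "dy": -0.297, "dz": -0.03, "rz": 12.9}
    - {"dx": 0.25, "dy": -0.297, "dz": -0.06, "rz": 12.9}
    - {"dx": 0.25, "dy": -0.297, "dz": -0.09, "rz": 12.9}
    - {"dx": 0.25, "dy": -0.297, "dz": -0.11, "rz": 12.9}
    - {"dx": 0.25, "dy": -0.297, "dz": -0.11, "rz": 12.9}
    - {"dx": 0.25, "dy": -0.297, "dz": -0.11, "rz": 12.9}

```text
invalid input
```

Run:
```python
from h import *
p=np.load("top0.npy").reshape(-1,3)
for x in np.arange(.4,.68,.03):
    k=p[(abs(p[:,0]-x)<.015)&(p[:,1]>.34)&(p[:,2]>.03)]; i=k[:,1].argmin() if len(k) else None
    print(round(x,2),None if i is None else k[i].round(3))
print(monitor.get_state()["joints"].round(2))
grab("side","pics/side1.png")
```

```text
0.4 [0.414 0.492 0.07 ]
0.43 [0.44  0.487 0.065]
0.46 [0.465 0.474 0.097]
0.49 [0.477 0.48  0.09 ]
0.52 [0.506 0.506 0.077]
0.55 [0.55  0.415 0.033]
0.58 [0.568 0.415 0.062]
0.61 [0.602 0.415 0.086]
0.64 [0.636 0.34  0.053]
0.67 [0.676 0.415 0.139]
[-1.2   0.62 -0.01  1.42  0.01  1.1  -0.04]
```

View pics/side1.png

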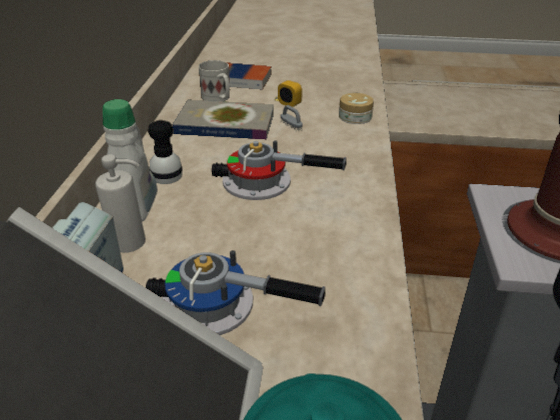

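The picture is unchanged because the call was refused; each row probably needs all its keys. I'll resend it in full.

Call:
play_rows:
  moves:
    - {"dx": 0.04, "dy": -0.065, "dz": 0, "rx": 0, "ry": 0, "rz": 4, "jaw": 0}
    - {"dx": 0.06, "dy": -0.1, "dz": 0, "rx": 0, "ry": 0, "rz": 8, "jaw": 0}
    - {"dx": 0.085, "dy": -0.13, "dz": 0, "rx": 0, "ry": 0, "rz": 12, "jaw": 0}
    - {"dx": 0.11, "dy": -0.16, "dz": 0, "rx": 0, "ry": 0, "rz": 12.9, "jaw": 0}
    - {"dx": 0.135, "dy": -0.19, "dz": 0, "rx": 0, "ry": 0, "rz": 12.9, "jaw": 0}
    - {"dx": 0.16, "dy": -0.22, "dz": 0, "rx": 0, "ry": 0, "rz": 12.9, "jaw": 0}
    - {"dx": 0.19, "dy": -0.245, "dz": 0, "rx": 0, "ry": 0, "rz": 12.9, "jaw": 0}
    - {"dx": 0.22, "dy": -0.27, "dz": 0, "rx": 0, "ry": 0, "rz": 12.9, "jaw": 0}
    - {"dx": 0.25, "dy": -0.297, "dz": 0, "rx": 0, "ry": 0, "rz": 12.9, "jaw": 0}
    - {"dx": 0.25, "dy": -0.297, "dz": 0, "rx": 0, "ry": 0, "rz": 12.9, "jaw": 0}
    - {"dx": 0.25, "dy": -0.297, "dz": -0.03, "rx": 0, "ry": 0, "rz": 12.9, "jaw": 0}
    - {"dx": 0.25, "dy": -0.297, "dz": -0.06, "rx": 0, "ry": 0, "rz": 12.9, "jaw": 0}
    - {"dx": 0.25, "dy": -0.297, "dz": -0.09, "rx": 0, "ry": 0, "rz": 12.9, "jaw": 0}
    - {"dx": 0.25, "dy": -0.297, "dz": -0.11, "rx": 0, "ry": 0, "rz": 12.9, "jaw": 0}
    - {"dx": 0.25, "dy": -0.297, "dz": -0.11, "rx": 0, "ry": 0, "rz": 12.9, "jaw": 0}
    - {"dx": 0.25, "dy": -0.297, "dz": -0.11, "rx": 0, "ry": 0, "rz": 12.9, "jaw": 0}

```text
t: 1.53
eef_pos: [0.5001, 0.3024, 0.1205]
ee_rot: [-3.14, -0.002, 2.971]
contact_force: [0.3, -0.0, -0.2]
finger_gap: 0.0854
finger_force: 0.0
```

Call:
play_rows:
  moves:
    - {"dx": 0, "dy": 0, "dz": -0.03, "rx": 0, "ry": 0, "rz": 0, "jaw": 0}
    - {"dx": 0, "dy": 0, "dz": -0.055, "rx": 0, "ry": 0, "rz": 0, "jaw": 0}
    - {"dx": 0, "dy": 0, "dz": -0.07, "rx": 0, "ry": 0, "rz": 0, "jaw": 0}
    - {"dx": 0, "dy": 0, "dz": -0.07, "rx": 0, "ry": 0, "rz": 0, "jaw": 0}
    - {"dx": 0, "dy": 0, "dz": -0.07, "rx": 0, "ry": 0, "rz": 0, "jaw": 1}
    - {"dx": 0, "dy": 0, "dz": -0.07, "rx": 0, "ry": 0, "rz": 0, "jaw": 1}
    - {"dx": 0, "dy": 0, "dz": -0.07, "rx": 0, "ry": 0, "rz": 0, "jaw": 1}
    - {"dx": 0, "dy": 0, "dz": -0.07, "rx": 0, "ry": 0, "rz": 0, "jaw": 1}
    - {"dx": 0, "dy": 0, "dz": -0.07, "rx": 0, "ry": 0, "rz": 0, "jaw": 1}
    - {"dx": 0, "dy": 0, "dz": -0.07, "rx": 0, "ry": 0, "rz": 0, "jaw": 1}
    - {"dx": 0, "dy": 0, "dz": -0.07, "rx": 0, "ry": 0, "rz": 0, "jaw": 1}
    - {"dx": 0, "dy": 0, "dz": -0.07, "rx": 0, "ry": 0, "rz": 0, "jaw": 1}
  grip_force: 35

```text
t: 2.53
eef_pos: [0.5012, 0.3034, 0.0525]
ee_rot: [3.14, 0.002, 2.971]
contact_force: [-0.9, 0.3, 6.0]
finger_gap: 0.0236
finger_force: 37.9
```

Run:
```python
import numpy as np
P=lambda t:np.array([.648-.15*np.cos(t),.277+.15*np.sin(t)])
def tab(a,b,n):
    print(a,b)
    for t in np.linspace(a,b,n+1)[1:]: print((P(t)-P(a)).round(3),round(-np.degrees(t-a),1))
tab(.171,-.45,8);tab(-.45,.48,11);tab(.48,-.45,11)
```

```text
0.171 -0.45
[-0.002 -0.012] 4.4
[-0.002 -0.023] 8.9
[-0.002 -0.035] 13.3
[-0.001 -0.046] 17.8
[ 0.001 -0.058] 22.2
[ 0.004 -0.069] 26.7
[ 0.008 -0.08 ] 31.1
[ 0.013 -0.091] 35.6
-0.45 0.48
[-0.005  0.012] -4.8
[-0.009  0.024] -9.7
[-0.012  0.036] -14.5
[-0.014  0.049] -19.4
[-0.015  0.061] -24.2
[-0.015  0.074] -29.1
[-0.013  0.086] -33.9
[-0.011  0.099] -38.8
[-0.008  0.111] -43.6
[-0.003  0.123] -48.4
[0.002 0.135] -53.3
0.48 -0.45
[-0.005 -0.011] 4.8
[-0.01  -0.023] 9.7
[-0.013 -0.036] 14.5
[-0.015 -0.048] 19.4
[-0.017 -0.061] 24.2
[-0.017 -0.073] 29.1
[-0.016 -0.086] 33.9
[-0.014 -0.099] 38.8
[-0.011 -0.111] 43.6
[-0.007 -0.123] 48.4
[-0.002 -0.135] 53.3
```

Gripped (gap 23.6 mm). Next is the swing back.

Call:
play_rows:
  moves:
    - {"dx": -0.002, "dy": -0.012, "dz": 0, "rx": 0, "ry": 0, "rz": 4.4, "jaw": 1}
    - {"dx": -0.002, "dy": -0.023, "dz": 0, "rx": 0, "ry": 0, "rz": 8.9, "jaw": 1}
    - {"dx": -0.002, "dy": -0.035, "dz": 0, "rx": 0, "ry": 0, "rz": 13.3, "jaw": 1}
    - {"dx": -0.001, "dy": -0.046, "dz": 0, "rx": 0, "ry": 0, "rz": 17.8, "jaw": 1}
    - {"dx": 0.001, "dy": -0.058, "dz": 0, "rx": 0, "ry": 0, "rz": 22.2, "jaw": 1}
    - {"dx": 0.004, "dy": -0.069, "dz": 0, "rx": 0, "ry": 0, "rz": 26.7, "jaw": 1}
    - {"dx": 0.008, "dy": -0.08, "dz": 0, "rx": 0, "ry": 0, "rz": 31.1, "jaw": 1}
    - {"dx": 0.013, "dy": -0.091, "dz": 0, "rx": 0, "ry": 0, "rz": 35.6, "jaw": 1}
    - {"dx": 0.013, "dy": -0.091, "dz": 0, "rx": 0, "ry": 0, "rz": 35.6, "jaw": 1}
    - {"dx": 0.013, "dy": -0.091, "dz": 0, "rx": 0, "ry": 0, "rz": 35.6, "jaw": 1}

```text
t: 3.37
eef_pos: [0.5144, 0.2125, 0.0525]
ee_rot: [3.141, 0.003, -2.69]
contact_force: [-0.7, 0.8, 6.3]
finger_gap: 0.0233
finger_force: 37.9
```

Low forces, so now the tightening swing.

Call:
play_rows:
  moves:
    - {"dx": -0.005, "dy": 0.012, "dz": 0, "rx": 0, "ry": 0, "rz": -4.8, "jaw": 1}
    - {"dx": -0.009, "dy": 0.024, "dz": 0, "rx": 0, "ry": 0, "rz": -9.7, "jaw": 1}
    - {"dx": -0.012, "dy": 0.036, "dz": 0, "rx": 0, "ry": 0, "rz": -14.5, "jaw": 1}
    - {"dx": -0.014, "dy": 0.049, "dz": 0, "rx": 0, "ry": 0, "rz": -19.4, "jaw": 1}
    - {"dx": -0.015, "dy": 0.061, "dz": 0, "rx": 0, "ry": 0, "rz": -24.2, "jaw": 1}
    - {"dx": -0.015, "dy": 0.074, "dz": 0, "rx": 0, "ry": 0, "rz": -29.1, "jaw": 1}
    - {"dx": -0.013, "dy": 0.086, "dz": 0, "rx": 0, "ry": 0, "rz": -33.9, "jaw": 1}
    - {"dx": -0.011, "dy": 0.099, "dz": 0, "rx": 0, "ry": 0, "rz": -38.8, "jaw": 1}
    - {"dx": -0.008, "dy": 0.111, "dz": 0, "rx": 0, "ry": 0, "rz": -43.6, "jaw": 1}
    - {"dx": -0.003, "dy": 0.123, "dz": 0, "rx": 0, "ry": 0, "rz": -48.4, "jaw": 1}
    - {"dx": 0.002, "dy": 0.135, "dz": 0, "rx": 0, "ry": 0, "rz": -53.3, "jaw": 1}
    - {"dx": 0.002, "dy": 0.135, "dz": 0, "rx": 0, "ry": 0, "rz": -53.3, "jaw": 1}
    - {"dx": 0.002, "dy": 0.135, "dz": 0, "rx": 0, "ry": 0, "rz": -53.3, "jaw": 1}

```text
t: 4.45
eef_pos: [0.516, 0.3476, 0.0526]
ee_rot: [3.14, 0.001, 2.662]
contact_force: [-0.7, -1.3, 5.3]
finger_gap: 0.0233
finger_force: 38.3
```

Run:
```python
from h import *
f=grab("top","pics/top2.png");np.save("top2.npy",pts(f));cv2.imwrite("pics/crop2.png",cv2.resize(f["color"][110:210,130:240,::-1],None,fx=5,fy=5,interpolation=cv2.INTER_CUBIC))
```

```text
(no output)
```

View pics/crop2.png

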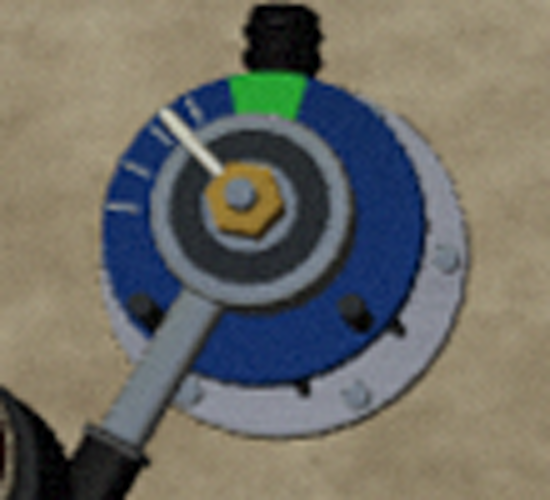

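The crop shows the pointer from the nut at (240,200) to its tip at (162,112), about 0.72 rad counter-clockwise of x, so v≈0.74. One more cycle (3 teeth ≈ 0.785) should reach mid-band.

Call:
play_rows:
  moves:
    - {"dx": -0.005, "dy": -0.011, "dz": 0, "rx": 0, "ry": 0, "rz": 4.8, "jaw": 1}
    - {"dx": -0.01, "dy": -0.023, "dz": 0, "rx": 0, "ry": 0, "rz": 9.7, "jaw": 1}
    - {"dx": -0.013, "dy": -0.036, "dz": 0, "rx": 0, "ry": 0, "rz": 14.5, "jaw": 1}
    - {"dx": -0.015, "dy": -0.048, "dz": 0, "rx": 0, "ry": 0, "rz": 19.4, "jaw": 1}
    - {"dx": -0.017, "dy": -0.061, "dz": 0, "rx": 0, "ry": 0, "rz": 24.2, "jaw": 1}
    - {"dx": -0.017, "dy": -0.073, "dz": 0, "rx": 0, "ry": 0, "rz": 29.1, "jaw": 1}
    - {"dx": -0.016, "dy": -0.086, "dz": 0, "rx": 0, "ry": 0, "rz": 33.9, "jaw": 1}
    - {"dx": -0.014, "dy": -0.099, "dz": 0, "rx": 0, "ry": 0, "rz": 38.8, "jaw": 1}
    - {"dx": -0.011, "dy": -0.111, "dz": 0, "rx": 0, "ry": 0, "rz": 43.6, "jaw": 1}
    - {"dx": -0.007, "dy": -0.123, "dz": 0, "rx": 0, "ry": 0, "rz": 48.4, "jaw": 1}
    - {"dx": -0.002, "dy": -0.135, "dz": 0, "rx": 0, "ry": 0, "rz": 53.3, "jaw": 1}
    - {"dx": -0.002, "dy": -0.135, "dz": 0, "rx": 0, "ry": 0, "rz": 53.3, "jaw": 1}
    - {"dx": -0.002, "dy": -0.135, "dz": 0, "rx": 0, "ry": 0, "rz": 53.3, "jaw": 1}

```text
t: 5.58
eef_pos: [0.5144, 0.2121, 0.0525]
ee_rot: [3.141, 0.002, -2.691]
contact_force: [-0.7, -0.9, 6.1]
finger_gap: 0.0235
finger_force: 38.3
```

Call:
play_rows:
  moves:
    - {"dx": -0.005, "dy": 0.012, "dz": 0, "rx": 0, "ry": 0, "rz": -4.8, "jaw": 1}
    - {"dx": -0.009, "dy": 0.024, "dz": 0, "rx": 0, "ry": 0, "rz": -9.7, "jaw": 1}
    - {"dx": -0.012, "dy": 0.036, "dz": 0, "rx": 0, "ry": 0, "rz": -14.5, "jaw": 1}
    - {"dx": -0.014, "dy": 0.049, "dz": 0, "rx": 0, "ry": 0, "rz": -19.4, "jaw": 1}
    - {"dx": -0.015, "dy": 0.061, "dz": 0, "rx": 0, "ry": 0, "rz": -24.2, "jaw": 1}
    - {"dx": -0.015, "dy": 0.074, "dz": 0, "rx": 0, "ry": 0, "rz": -29.1, "jaw": 1}
    - {"dx": -0.013, "dy": 0.086, "dz": 0, "rx": 0, "ry": 0, "rz": -33.9, "jaw": 1}
    - {"dx": -0.011, "dy": 0.099, "dz": 0, "rx": 0, "ry": 0, "rz": -38.8, "jaw": 1}
    - {"dx": -0.008, "dy": 0.111, "dz": 0, "rx": 0, "ry": 0, "rz": -43.6, "jaw": 1}
    - {"dx": -0.003, "dy": 0.123, "dz": 0, "rx": 0, "ry": 0, "rz": -48.4, "jaw": 1}
    - {"dx": -0.003, "dy": 0.123, "dz": 0, "rx": 0, "ry": 0, "rz": -48.4, "jaw": 1}
    - {"dx": -0.003, "dy": 0.123, "dz": 0, "rx": 0, "ry": 0, "rz": -48.4, "jaw": 1}

```text
t: 6.58
eef_pos: [0.5103, 0.3358, 0.0525]
ee_rot: [3.141, -0.0, 2.748]
contact_force: [-2.0, -0.2, 7.9]
finger_gap: 0.0233
finger_force: 38.4
```

Run:
```python
from h import *
f=grab("top","pics/top3.png");cv2.imwrite("pics/crop3.png",cv2.resize(f["color"][110:210,130:240,::-1],None,fx=5,fy=5,interpolation=cv2.INTER_CUBIC))
```

```text
(no output)
```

View pics/crop3.png

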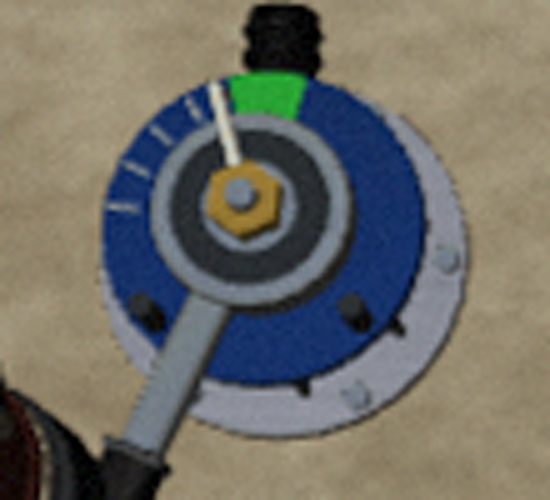

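The pointer tip is at (216,85), just left of the green band (x 230–308), so v≈1.12. It needs about 0.3 more, which a shorter cycle will give.

Run:
```python
import numpy as np
P=lambda t:np.array([.648-.15*np.cos(t),.277+.15*np.sin(t)])
def tab(a,b,n):
    print(a,b)
    for t in np.linspace(a,b,n+1)[1:]: print((P(t)-P(a)).round(3),round(-np.degrees(t-a),1))
tab(.395,-.205,7);tab(-.205,.25,6)
```

```text
0.395 -0.205
[-0.004 -0.012] 4.9
[-0.008 -0.024] 9.8
[-0.01  -0.037] 14.7
[-0.011 -0.05 ] 19.6
[-0.011 -0.063] 24.6
[-0.01  -0.076] 29.5
[-0.008 -0.088] 34.4
-0.205 0.25
[-0.002  0.011] -4.3
[-0.003  0.023] -8.7
[-0.003  0.034] -13.0
[-0.002  0.045] -17.4
[-0.001  0.057] -21.7
[0.002 0.068] -26.1
```

Call:
play_rows:
  moves:
    - {"dx": -0.004, "dy": -0.012, "dz": 0, "rx": 0, "ry": 0, "rz": 4.9, "jaw": 1}
    - {"dx": -0.008, "dy": -0.024, "dz": 0, "rx": 0, "ry": 0, "rz": 9.8, "jaw": 1}
    - {"dx": -0.01, "dy": -0.037, "dz": 0, "rx": 0, "ry": 0, "rz": 14.7, "jaw": 1}
    - {"dx": -0.011, "dy": -0.05, "dz": 0, "rx": 0, "ry": 0, "rz": 19.6, "jaw": 1}
    - {"dx": -0.011, "dy": -0.063, "dz": 0, "rx": 0, "ry": 0, "rz": 24.6, "jaw": 1}
    - {"dx": -0.01, "dy": -0.076, "dz": 0, "rx": 0, "ry": 0, "rz": 29.5, "jaw": 1}
    - {"dx": -0.008, "dy": -0.088, "dz": 0, "rx": 0, "ry": 0, "rz": 34.4, "jaw": 1}
    - {"dx": -0.008, "dy": -0.088, "dz": 0, "rx": 0, "ry": 0, "rz": 34.4, "jaw": 1}
    - {"dx": -0.008, "dy": -0.088, "dz": 0, "rx": 0, "ry": 0, "rz": 34.4, "jaw": 1}

```text
t: 7.38
eef_pos: [0.5022, 0.247, 0.0525]
ee_rot: [3.141, 0.0, -2.934]
contact_force: [-2.1, -0.5, 8.1]
finger_gap: 0.0233
finger_force: 38.5
```

Call:
play_rows:
  moves:
    - {"dx": -0.002, "dy": 0.011, "dz": 0, "rx": 0, "ry": 0, "rz": -4.3, "jaw": 1}
    - {"dx": -0.003, "dy": 0.023, "dz": 0, "rx": 0, "ry": 0, "rz": -8.7, "jaw": 1}
    - {"dx": -0.003, "dy": 0.034, "dz": 0, "rx": 0, "ry": 0, "rz": -13.0, "jaw": 1}
    - {"dx": -0.002, "dy": 0.045, "dz": 0, "rx": 0, "ry": 0, "rz": -17.4, "jaw": 1}
    - {"dx": -0.001, "dy": 0.057, "dz": 0, "rx": 0, "ry": 0, "rz": -21.7, "jaw": 1}
    - {"dx": 0.002, "dy": 0.068, "dz": 0, "rx": 0, "ry": 0, "rz": -26.1, "jaw": 1}
    - {"dx": 0.002, "dy": 0.068, "dz": 0, "rx": 0, "ry": 0, "rz": -26.1, "jaw": 1}
    - {"dx": 0.002, "dy": 0.068, "dz": 0, "rx": 0, "ry": 0, "rz": -26.1, "jaw": 1}

```text
t: 8.05
eef_pos: [0.5035, 0.3157, 0.0525]
ee_rot: [-3.142, -0.002, 2.893]
contact_force: [-3.2, -0.8, 9.3]
finger_gap: 0.0236
finger_force: 38.6
```

Run:
```python
from h import *
f=grab("top","pics/top4.png");cv2.imwrite("pics/crop4.png",cv2.resize(f["color"][110:210,130:240,::-1],None,fx=5,fy=5,interpolation=cv2.INTER_CUBIC))
```

```text
(no output)
```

View pics/crop4.png

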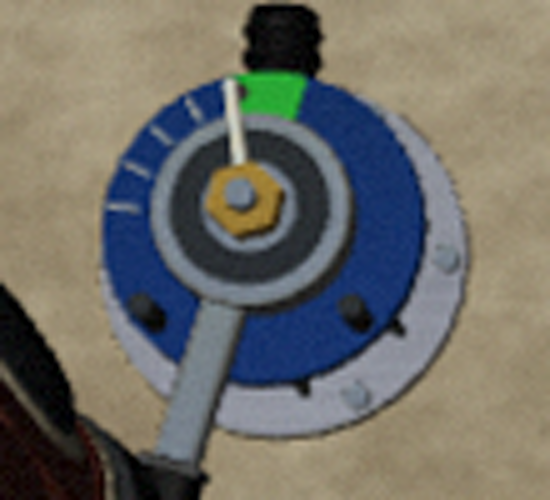

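The tip is now at (230,83), on the band's left edge, and the tooth is engaged. I'll go on forward by about 0.2 rad, then release and lift.

Call:
play_rows:
  moves:
    - {"dx": 0.003, "dy": 0.01, "dz": 0, "rx": 0, "ry": 0, "rz": -3.8, "jaw": 1}
    - {"dx": 0.006, "dy": 0.019, "dz": 0, "rx": 0, "ry": 0, "rz": -7.6, "jaw": 1}
    - {"dx": 0.01, "dy": 0.028, "dz": 0, "rx": 0, "ry": 0, "rz": -11.5, "jaw": 1}
    - {"dx": 0.01, "dy": 0.028, "dz": 0, "rx": 0, "ry": 0, "rz": -11.5, "jaw": 1}
    - {"dx": 0.01, "dy": 0.028, "dz": 0, "rx": 0, "ry": 0, "rz": -11.5, "jaw": 1}
    - {"dx": 0.01, "dy": 0.028, "dz": 0, "rx": 0, "ry": 0, "rz": -11.5, "jaw": 1}

```text
t: 8.6
eef_pos: [0.5138, 0.3438, 0.0526]
ee_rot: [3.141, -0.001, 2.693]
contact_force: [-2.4, 0.4, 7.6]
finger_gap: 0.0234
finger_force: 38.4
```

Run:
```python
from h import *
f=grab("top","pics/top5.png");cv2.imwrite("pics/crop5.png",cv2.resize(f["color"][110:210,130:240,::-1],None,fx=5,fy=5,interpolation=cv2.INTER_CUBIC))
```

```text
(no output)
```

View pics/crop5.png

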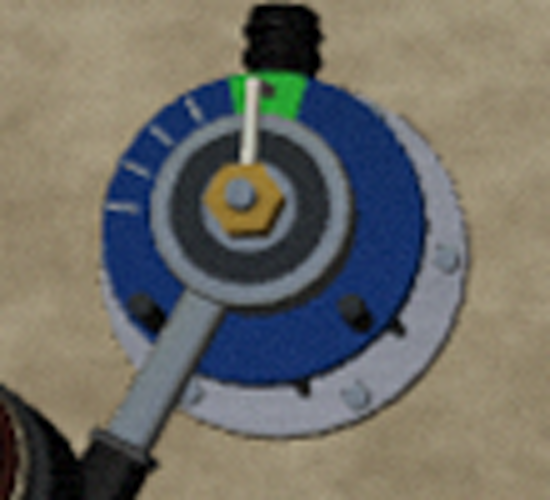

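The tip is at (252,82), clearly inside the green band (230–308), so v≈1.37. I'll open part-way, because the microwave is close, and lift.

Call:
play_rows:
  moves:
    - {"dx": 0, "dy": 0, "dz": 0, "rx": 0, "ry": 0, "rz": 0, "jaw": 0.45}
    - {"dx": 0, "dy": 0, "dz": 0, "rx": 0, "ry": 0, "rz": 0, "jaw": 0.45}
    - {"dx": 0, "dy": 0, "dz": 0, "rx": 0, "ry": 0, "rz": 0, "jaw": 0.45}
    - {"dx": 0, "dy": 0, "dz": 0, "rx": 0, "ry": 0, "rz": 0, "jaw": 0.45}
    - {"dx": 0, "dy": 0, "dz": 0, "rx": 0, "ry": 0, "rz": 0, "jaw": 0.45}
    - {"dx": 0, "dy": 0, "dz": 0.01, "rx": 0, "ry": 0, "rz": 0, "jaw": 0.45}
    - {"dx": 0, "dy": 0, "dz": 0.03, "rx": 0, "ry": 0, "rz": 0, "jaw": 0.45}
    - {"dx": 0, "dy": 0, "dz": 0.06, "rx": 0, "ry": 0, "rz": 0, "jaw": 0.45}
    - {"dx": 0, "dy": 0, "dz": 0.09, "rx": 0, "ry": 0, "rz": 0, "jaw": 0.45}
    - {"dx": 0, "dy": 0, "dz": 0.12, "rx": 0, "ry": 0, "rz": 0, "jaw": 0.45}
    - {"dx": 0, "dy": 0, "dz": 0.14, "rx": 0, "ry": 0, "rz": 0, "jaw": 0.45}
    - {"dx": 0, "dy": 0, "dz": 0.14, "rx": 0, "ry": 0, "rz": 0, "jaw": 0.45}
    - {"dx": 0, "dy": 0, "dz": 0.14, "rx": 0, "ry": 0, "rz": 0, "jaw": 0.45}

```text
t: 9.73
eef_pos: [0.5153, 0.3431, 0.1934]
ee_rot: [3.138, 0.002, 2.692]
contact_force: [-0.4, 1.5, -1.2]
finger_gap: 0.0471
finger_force: 0.0
```

Run:
```python
from h import *
f=grab("top");cv2.imwrite("pics/crop6.png",cv2.resize(f["color"][95:265,110:310,::-1],None,fx=3.5,fy=3.5,interpolation=cv2.INTER_CUBIC))
```

```text
(no output)
```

View pics/crop6.png

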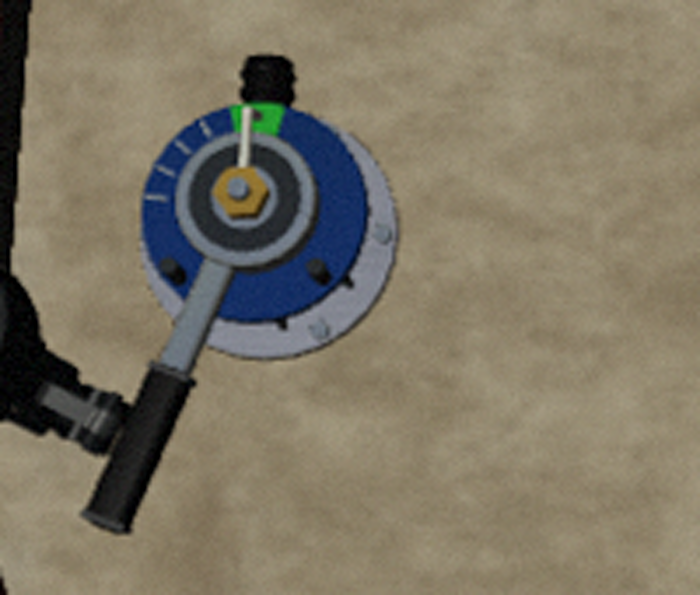

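The pointer tip, at (247,110), stays in the green band (231–284), and the gripper is clear of the handle. I'm handing in.

```bash
python3 -c "
from cell import env
print(env.job_done())"
```

```text
the job is handed in; nothing more can be done
None
```

The blue nut is tightened to about 1.37 rad (read from the top camera) with its pointer in the green band, the wrench is released with the gripper clear, the red wrench was not touched, and the job is handed in; no verdict came back.

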